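Move a row of purge plugs from their rack to a row of tube coupons

ROBOT

A 6-joint arm with a two-finger parallel gripper is mounted at the origin on a cart in front of the work surface, level with it; the furniture and walls round the work are solid. World frame = base frame: x ahead of the robot, y to its left, z up, the work surface at z = 0. Lengths are in m, angles in rad, forces in N, time in s.
With the tool pointing down it reaches from about 0.4 to 0.825 m from the base axis. Payload 7 kg.
Tool frame: the origin (TCP) lies at the very end of the fingers, on their centre line; the grasp point (between the pads) lies 19 mm behind it (tcp_to_grasp is the distance from the TCP to the grasp point, in m); x points along the fingers, z is the direction in which the jaws open and shut, and the axes are right-handed (so a half turn about x gives the same grasp; the last joint's range is limited). The gripper opens to 88 mm and grips with 3 to 60 N. Pads are 19 mm wide; open, the fingers measure 130 mm over their backs; the gripper's body (78 mm by 193 mm) begins 47 mm behind the grasp point.
Start: joints at [-0.967, 0.359, 0.012, 0, -1.224, -0.288], TCP at [0.21, -0.642, 0.227] pointing down, gripper open.
Joint ranges: [-3.07, 3.07], [-1.43, 2.12], [-1.02, 1.25], [-3.03, 1.67], [-3.05, -0], [-3.03, 3.03]. Speed limits (rad/s): [2.39, 2.39, 3.01, 3.14, 3.14, 3.14].

INTERFACE

Orientations are given as [roll, pitch, yaw] about the fixed x, y, z axes, in that order (R = Rz(yaw) Ry(pitch) Rx(roll)).
In Python, from station import get_state, grab_frame, job_done, tcp_to_grasp gives the robot as it stands. The module is installed in compiled form; this text tells all that it offers.
- The arm moves only by the shell command python3 -m crank 'ROWS' [FORCE]. ROWS is JSON, a list of rows, each a list of 7 numbers: the shift along the tool's x, y, z in m, then the turn, a rotation vector about the tool's x, y, z in rad, then the opening, from 0 (shut) to 1 (fully open). In form: [[x, y, z, wx, wy, wz, fingers], ...]. A call has 1 to 10 rows; each row is the pose to reach, as a shift and turn from the pose commanded when the call began, along the tool's axes at that moment; what a row does not reach only later rows make up. A row lasts 1/8 s, in which the tool goes at most 62.5 mm and 10.7 degrees, less where a joint would pass 70% of its speed; a pose out of reach is approached as far as the arm can. A call with a gripper value outside its range is refused whole. The fingers move at their own pace and stop on an object; FORCE is the grip in N (left out, the last holds). Time passes only in rows, so rows that repeat a pose let the fingers close. It gives the time, the measured TCP pose, the force and the opening at its end, in the units of the state.
- get_state(): the state, without advancing time (a new reading comes with each control period).
- grab_frame(name): name is "scene" or "top"; returns a dict with "pixels" (400x640x3 uint8, red, green, blue), "vfov" (degrees; the focal length in pixels is half the picture's height over the tangent of half this angle, whatever the lens; pixels are square), "cx", "cy" (the principal point, pixels), "k1" (the pictures are not rectified: a ray, as slopes to the right and down, at radius r is drawn at 1 + k1 r^2 times it, then the intrinsics apply), "extrinsics" (4x4, takes a point from world to camera coordinates). Camera axes: x right, y up, looking along -z (the intrinsics and any distortion apply to the point x, -y, -z); pixel columns grow to the right and rows downward; lengths in m; the calibration is good to about 2 mm. A picture is of the moment at which its call begins. There is no depth.
- job_done(): hands the job in, once; it reports no verdict.
The state is a dict: "t": time; "q": joint angles; "qd": joint speeds; "joint_efforts": joint torques, N m; "eef_pos": TCP position; "ee_rot": TCP orientation; "force": force on the tool from outside, world axes, zero at the start; "moment": the same for the moment, N m; "width": finger opening in m.
Only numpy, scipy, OpenCV 4.12 (cv2) and the standard library are available. Lean on these libraries where they do the work, as an engineer would, in place of code of your own. Each camera call takes 0.05 s, during which the arm holds its last target.

TASK

Four tubes tacked on plates stand in the steel channel, ready for welding with gas inside. Move the row of purge plugs from the wooden rack onto the row of tubes: each tube gets the plug made for its bore, fully home and upright with the flange resting on the tube end all round, and let go. Leave the weld magnet and the marker pen where they lie.

Things in the scene. Friction and masses are not known exactly. Their poses are not given: they have to be found in the camera images.
- plug_26: Smallest of four aluminium purge plugs, loose, upright in the wooden rack. Origin: on the axis, at the flange's underside (35 mm above the table at the start), z up. Flange 28 mm dia, 5 thick; above, a round grip, 20 mm dia, z 5 to 33 mm, and a brass barb to z 46. Below: fitting land 17 mm dia, 8 long; cone 2.6 long to 13 mm dia; spigot 7 mm dia, 12 long, in an 11 mm hole 16 deep.
- plug_34: Second smallest of four aluminium purge plugs, loose, upright in the wooden rack. Origin: on the axis, at the flange's underside (40 mm above the table at the start), z up. Flange 36 mm dia, 5 thick; above, a round grip, 20 mm dia, z 5 to 33 mm, and a brass barb to z 46. Below: fitting land 25 mm dia, 8 long; cone 7.8 long to 13 mm dia; spigot 7 mm dia, 12 long, in an 11 mm hole 16 deep.
- plug_42: Second largest of four aluminium purge plugs, loose, upright in the wooden rack. Origin: on the axis, at the flange's underside (45 mm above the table at the start), z up. Flange 44 mm dia, 5 thick; above, a round grip, 20 mm dia, z 5 to 33 mm, and a brass barb to z 46. Below: fitting land 33 mm dia, 8 long; cone 13 long to 13 mm dia; spigot 7 mm dia, 12 long, in an 11 mm hole 16 deep.
- plug_50: Largest of four aluminium purge plugs, loose, upright in the wooden rack. Origin: on the axis, at the flange's underside (50 mm above the table at the start), z up. Flange 52 mm dia, 5 thick; above, a round grip, 20 mm dia, z 5 to 33 mm, and a brass barb to z 46. Below: fitting land 41 mm dia, 8 long; cone 18.2 long to 13 mm dia; spigot 7 mm dia, 12 long, in an 11 mm hole 16 deep.
- coupon_26: Smallest of four steel tubes, tacked upright on a plate 56x56x6 mm: outside 26 mm, bore 20 mm, open end 66 mm above the origin (71 mm above the table). Origin: under the plate, on the tube's axis, z up. Held fast in a steel channel, 60 mm from the next. Takes plug_26 with 1.5 mm play all round. Behind the row, fixed locking pliers stand on the tray wall at x 0.65, y 0.01, to z 0.29.
- coupon_34: Second smallest of four steel tubes, tacked upright on a plate 56x56x6 mm: outside 34 mm, bore 28 mm, open end 66 mm above the origin (71 mm above the table). Origin: under the plate, on the tube's axis, z up. Held fast in a steel channel, 60 mm from the next. Takes plug_34 with 1.5 mm play all round. Behind the row, fixed locking pliers stand on the tray wall at x 0.65, y 0.01, to z 0.29.
- coupon_42: Second largest of four steel tubes, tacked upright on a plate 56x56x6 mm: outside 42 mm, bore 36 mm, open end 66 mm above the origin (71 mm above the table). Origin: under the plate, on the tube's axis, z up. Held fast in a steel channel, 60 mm from the next. Takes plug_42 with 1.5 mm play all round. Behind the row, fixed locking pliers stand on the tray wall at x 0.65, y 0.01, to z 0.29.
- coupon_50: Largest of four steel tubes, tacked upright on a plate 56x56x6 mm: outside 50 mm, bore 44 mm, open end 66 mm above the origin (71 mm above the table). Origin: under the plate, on the tube's axis, z up. Held fast in a steel channel, 60 mm from the next. Takes plug_50 with 1.5 mm play all round. Behind the row, fixed locking pliers stand on the tray wall at x 0.65, y 0.01, to z 0.29.
- magnet: Red and grey arrow-shaped weld magnet, 59x84x17 mm, lying loose on the table beside the rows; origin under its centre. Not part of the job.
- pen: White marker pen with a red cap, 135 mm long, 16 mm thick, lying loose on the table beside the rows, along its own y; origin under its centre. Not part of the job.
Not all that is in view belongs to the job. What is shaped like the plug_26 but blue or orange is not meant.

How it is judged:
By the outcome, as a careful person would: the job done as asked, in the order asked, and still so for the second after the job is handed in, with the robot touching nothing.
It also fails if it takes over 93 s, if anything falls off the work surface, if the arm or the gripper's body presses on something with over 40 N, if the wrist force passes 120 N, or if a joint passes its speed limit or range.

## Working session

There is one attempt and no reset: what is moved stays moved. The work goes in short steps, Python scripts to look and compute and a shell command to move; the robot and the scene stay as the last step left them, time stands still between calls to the robot, and variables do not carry over. Pictures are saved under pics/ and viewed, and the job is handed in when it is done.

```bash
mkdir -p pics
cat > h.py <<'E'
import numpy as np, cv2
from station import get_state, grab_frame, job_done, tcp_to_grasp
from scipy.spatial.transform import Rotation as R
def snap(n,f):
    d=grab_frame(n); cv2.imwrite('pics/'+f+'.png',cv2.cvtColor(d['pixels'],cv2.COLOR_RGB2BGR)); np.save('pics/'+f+'.npy',d,allow_pickle=True); return d
def load(f): return np.load('pics/'+f+'.npy',allow_pickle=True).item()
def foc(d): return d['pixels'].shape[0]/2/np.tan(np.radians(d['vfov'])/2)
def proj(d,P):
    P=np.atleast_2d(P); E=np.array(d['extrinsics']); c=P@E[:3,:3].T+E[:3,3]
    s=np.c_[c[:,0]/-c[:,2],-c[:,1]/-c[:,2]]; r2=(s**2).sum(1,keepdims=True); s=s*(1+d['k1']*r2)
    return s*foc(d)+[d['cx'],d['cy']]
def ray(d,uv):
    uv=np.asarray(uv,float); sd=(uv-[d['cx'],d['cy']])/foc(d); s=sd.copy()
    for _ in range(30): s=sd/(1+d['k1']*(s@s))
    E=np.array(d['extrinsics']); v=E[:3,:3].T@np.array([s[0],-s[1],-1]); o=-E[:3,:3].T@E[:3,3]
    return o,v/np.linalg.norm(v)
def atz(d,uv,z):
    o,v=ray(d,uv); return o+v*(z-o[2])/v[2]
E
python3 - <<'E'
from h import *
for n in('scene','top'):
    d=snap(n,n+'0'); print(n,d['vfov'],d['cx'],d['cy'],d['k1'],np.round(d['extrinsics'],4))
    o,_=ray(d,[320,200]);print(o)
s=get_state();print({k:np.round(v,4) for k,v in s.items()},tcp_to_grasp)
E
```

```text
scene 47.869014947691454 319.1975536759135 203.40655980339002 -0.0951771555820298 [[-0.7716 -0.6358 -0.0179  0.4029]
 [ 0.3991 -0.5059  0.7647 -0.2509]
 [-0.4953  0.5829  0.6441 -0.7132]
 [ 0.      0.      0.      1.    ]]
[0.05773257 0.54498166 0.6584554 ]
top 56.29909795119212 316.35488259981514 205.95256218572464 0.02644315295233507 [[-1.490e-02 -9.999e-01  6.000e-04 -2.180e-02]
 [ 9.787e-01 -1.450e-02  2.046e-01 -5.290e-01]
 [-2.045e-01  3.700e-03  9.789e-01 -8.081e-01]
 [ 0.000e+00  0.000e+00  0.000e+00  1.000e+00]]
[ 0.35214351 -0.02649167  0.89927873]
{'t': np.float64(0.1), 'q': array([-9.6690e-01,  3.5930e-01,  1.1200e-02, -3.0000e-04, -1.2241e+00,
       -2.8810e-01]), 'qd': array([-0.001 , -0.0011,  0.002 ,  0.001 , -0.0007, -0.0011]), 'joint_efforts': array([-1.00000e-03, -5.84164e+01,  2.93752e+01,  7.01550e+00,
        1.02000e-02, -1.00000e-04]), 'eef_pos': array([ 0.2095, -0.6412,  0.2257]), 'ee_rot': array([0.1227, 1.5693, 2.0092]), 'force': array([ 0.7027, -0.1897,  0.657 ]), 'moment': array([-0.0333, -0.0331, -0.005 ]), 'width': np.float64(0.0878)} 0.0188
```

View pics/scene0.png

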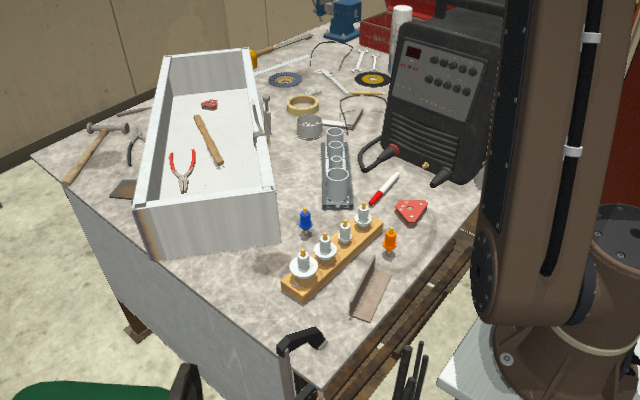

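View pics/top0.png

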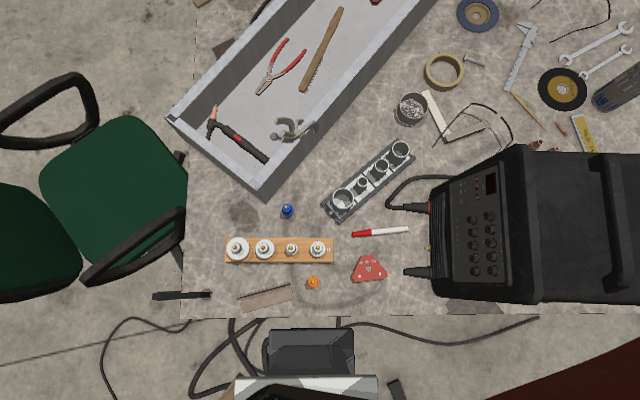

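Run:
```python
import cv2
t=cv2.imread('pics/top0.png');s=cv2.imread('pics/scene0.png')
cv2.imwrite('pics/ct.png',cv2.resize(t[130:300,215:425],(0,0),fx=3.8,fy=3.5 if 0 else 3.5,interpolation=cv2.INTER_CUBIC) if 0 else cv2.resize(t[130:300,215:425],(0,0),fx=3.5,fy=3.5,interpolation=cv2.INTER_CUBIC))
cv2.imwrite('pics/cs.png',cv2.resize(s[120:305,275:435],(0,0),fx=3.2,fy=3.2,interpolation=cv2.INTER_CUBIC))
```

```text
(no output)
```

View pics/ct.png

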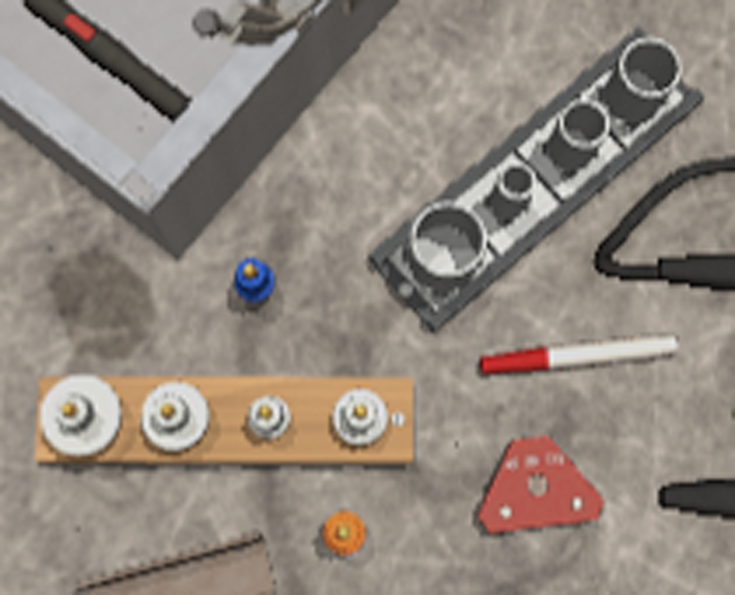

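View pics/cs.png

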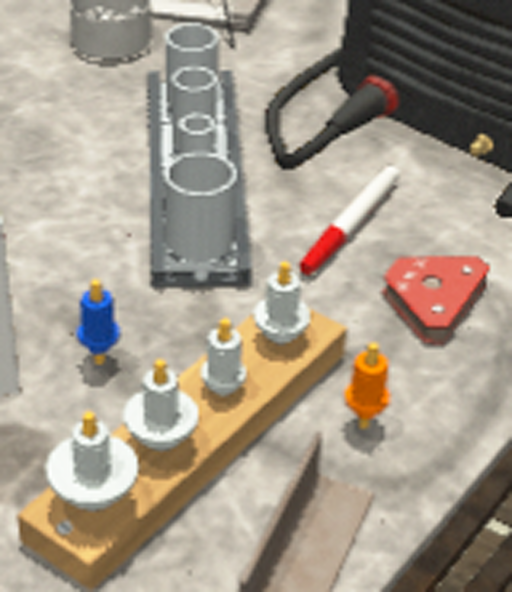

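```bash
cat > fit.py <<'E'
from h import *
from scipy.ndimage import map_coordinates
from scipy.optimize import minimize
A=np.linspace(0,2*np.pi,72,endpoint=False)
def circ(c,z,r): return np.c_[c[0]+r*np.cos(A),c[1]+r*np.sin(A),np.full(72,z)]
def score(d,g,c,circles):
    # signed radial contrast: sum over circles of sign*(inside-outside)
    t=0
    for z,r,sg in circles:
        i=map_coordinates(g,proj(d,circ(c,z,r-.0015))[:,::-1].T,order=1); o=map_coordinates(g,proj(d,circ(c,z,r+.0015))[:,::-1].T,order=1)
        t+=np.mean(np.clip(sg*(i-o),-40,40))
    return t
def fit(d,uv,z0,circles,w=.012):
    g=cv2.cvtColor(d['pixels'],cv2.COLOR_RGB2GRAY).astype(float)
    c0=atz(d,uv,z0)[:2]; best=max(((score(d,g,c0+[a,b],circles),a,b) for a in np.arange(-w,w,.001) for b in np.arange(-w,w,.001)))
    m=minimize(lambda p:-score(d,g,p,circles),c0+best[1:],method='Nelder-Mead',options=dict(initial_simplex=c0+np.array(best[1:])+np.array([[0,0],[.001,0],[0,.001]]),xatol=1e-5))
    return m.x,-m.fun
E
python3 - <<'E'
from fit import *
T=load('top0');S=load('scene0')
pl={50:((237,249),(303,267)),42:((264,248),(325,250)),34:((317,248),(363,219)),26:((291,249),(345,238))}
tu={50:((343,198),(338,174)),26:((362,183),(336,158)),34:((381,166),(336,144)),42:((400,150),(335,132))}
for n,(a,b) in pl.items():
    z=.035+(n-26)/8*.005; ci=[(z+.005,(n+2)/2000,1)]
    print('plug',n,[np.round(np.r_[fit(d,u,z+.005,ci)],4) if 0 else [np.round(q,4) for q in fit(d,u,z+.005,ci)] for d,u in((T,a),(S,b))])
for n,(a,b) in tu.items():
    ci=[(.071,n/2000,1),(.071,n/2000-.003,-1)]
    print('tube',n,[[np.round(q,4) for q in fit(d,u,.071,ci)] for d,u in((T,a),(S,b))])
for u in ((287,210),(313,282)): print(atz(T,u,.04))
for u,z in (((193,140),.1),((268,160),.1),((290,128),.29),((445,150),.25),((428,208),.1)): print(u,atz(T,u,z))
E
```

```text
plug 50 [[array([0.4341, 0.1492]), np.float64(39.8488)], [array([0.434 , 0.1497]), np.float64(34.3887)]]
plug 42 [[array([0.4331, 0.089 ]), np.float64(38.8518)], [array([0.4337, 0.0891]), np.float64(31.4931)]]
plug 34 [[array([ 0.431 , -0.0307]), np.float64(38.8538)], [array([ 0.4315, -0.0305]), np.float64(24.8996)]]
plug 26 [[array([0.4327, 0.0286]), np.float64(29.827)], [array([0.4316, 0.0305]), np.float64(12.8126)]]
tube 50 [[array([ 0.5444, -0.0902]), np.float64(60.579)], [array([ 0.5433, -0.0893]), np.float64(66.0486)]]
tube 26 [[array([ 0.5825, -0.1356]), np.float64(61.5672)], [array([ 0.5814, -0.1351]), np.float64(63.9503)]]
tube 34 [[array([ 0.6211, -0.182 ]), np.float64(73.7293)], [array([ 0.6198, -0.1812]), np.float64(59.4939)]]
tube 42 [[array([ 0.6594, -0.2283]), np.float64(73.0503)], [array([ 0.6587, -0.2278]), np.float64(59.1643)]]
[0.52301486 0.03920414 0.04      ]
[ 0.35698561 -0.01954784  0.04      ]
(193, 140) [0.67545502 0.24688573 0.1       ]
(268, 160) [0.62589336 0.07725764 0.1       ]
(290, 128) [0.6185739  0.01498656 0.29      ]
(445, 150) [ 0.58866203 -0.26526218  0.25      ]
(428, 208) [ 0.51100311 -0.27247061  0.1       ]
```

Run:
```python
from fit import *
S=load('scene0');T=load('top0')
print('tool axes cols',np.round(R.from_euler('xyz',get_state()['ee_rot']).as_matrix(),3))
for u in ((385,143),(475,182)): print('S base',u,atz(S,u,0))
for u in ((400,20),(505,50),(490,95)): print('S',u,[np.round(atz(S,u,z),3) for z in (.2,.25,.3)])
for u in ((456,158),(433,205),(430,285),(442,290),(530,148),(515,300)): print('T',u,[np.round(atz(T,u,z),3) for z in (0,.1,.2,.25)])
print('pliers proj S',proj(S,[[.65,.01,.29],[.65,.01,.1]]),'T',proj(T,[[.65,.01,.29],[.65,.01,.1]]))
for u in ((183,256//1),): pass
for u in ((257,82),(270,185),(264,52)): print('tray S',u,[np.round(atz(S,u,z),3) for z in (.05,.1,.15)])
for u in ((262,185),(265,200),(425,0)): print('tray T',u,[np.round(atz(T,u,z),3) for z in (0,.05,.1,.15)])
s=cv2.imread('pics/top0.png')[80:300,200:560];cv2.imwrite('pics/c2.png',cv2.resize(s,(0,0),fx=2.2,fy=2.2))
```

```text
tool axes cols [[-0.001 -0.951 -0.311]
 [ 0.001 -0.311  0.951]
 [-1.     0.     0.001]]
S base (385, 143) [ 0.58546864 -0.35609396  0.        ]
S base (475, 182) [ 0.32004216 -0.34539793  0.        ]
S (400, 20) [array([ 0.78 , -0.719,  0.2  ]), array([ 0.701, -0.581,  0.25 ]), array([ 0.623, -0.443,  0.3  ])]
S (505, 50) [array([ 0.425, -0.686,  0.2  ]), array([ 0.385, -0.552,  0.25 ]), array([ 0.345, -0.418,  0.3  ])]
S (490, 95) [array([ 0.349, -0.398,  0.2  ]), array([ 0.318, -0.295,  0.25 ]), array([ 0.286, -0.192,  0.3  ])]
T (456, 158) [array([ 0.658, -0.383,  0.   ]), array([ 0.624, -0.343,  0.1  ]), array([ 0.59 , -0.304,  0.2  ]), array([ 0.573, -0.284,  0.25 ])]
T (433, 205) [array([ 0.538, -0.316,  0.   ]), array([ 0.518, -0.284,  0.1  ]), array([ 0.497, -0.252,  0.2  ]), array([ 0.486, -0.236,  0.25 ])]
T (430, 285) [array([ 0.347, -0.294,  0.   ]), array([ 0.347, -0.264,  0.1  ]), array([ 0.348, -0.234,  0.2  ]), array([ 0.348, -0.219,  0.25 ])]
T (442, 290) [array([ 0.335, -0.321,  0.   ]), array([ 0.337, -0.288,  0.1  ]), array([ 0.339, -0.255,  0.2  ]), array([ 0.34 
[... 515 characters left out ...]
269,  0.1  ]), array([ 0.892, -0.196,  0.15 ])]
tray S (270, 185) [array([0.651, 0.013, 0.05 ]), array([0.603, 0.057, 0.1  ]), array([0.554, 0.1  , 0.15 ])]
tray S (264, 52) [array([ 1.216, -0.533,  0.05 ]), array([ 1.121, -0.444,  0.1  ]), array([ 1.026, -0.356,  0.15 ])]
tray T (262, 185) [array([0.595, 0.104, 0.   ]), array([0.582, 0.097, 0.05 ]), array([0.568, 0.09 , 0.1  ]), array([0.555, 0.083, 0.15 ])]
tray T (265, 200) [array([0.557, 0.096, 0.   ]), array([0.546, 0.09 , 0.05 ]), array([0.534, 0.083, 0.1  ]), array([0.523, 0.076, 0.15 ])]
tray T (425, 0) [array([ 1.114, -0.337,  0.   ]), array([ 1.071, -0.32 ,  0.05 ]), array([ 1.029, -0.302,  0.1  ]), array([ 0.987, -0.285,  0.15 ])]
```

View pics/c2.png

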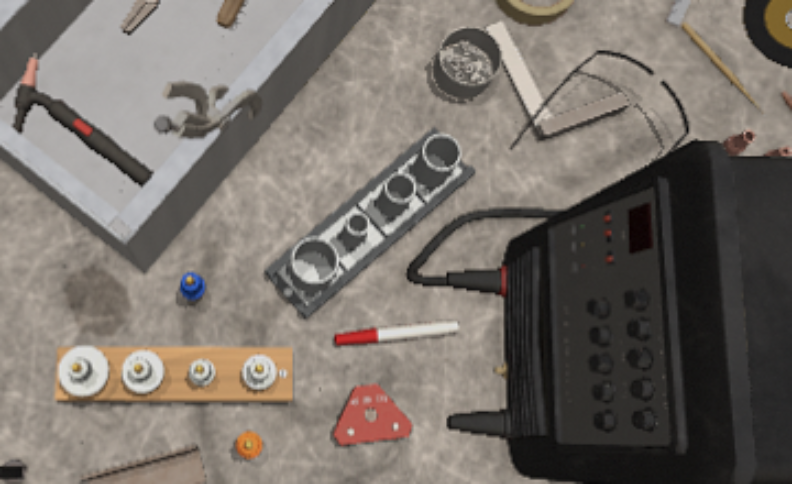

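```bash
cat > to.py <<'E'
from h import *
def to(p,jaw=None,ref=None):
    s=get_state(); M=R.from_euler('xyz',s['ee_rot']).as_matrix()
    M0=M
    d=M.T@(np.array(p)-s['eef_pos'])
    w=None
    if jaw is not None:
        ja=np.arctan2(M[1,2],M[0,2]); dl=(np.radians(jaw)-ja+np.pi/2)%np.pi-np.pi/2
        Rt=np.array([[0,0,0],[0,0,0],[-1,0,0.]]); a=ja+dl
        z=np.array([np.cos(a),np.sin(a),0]);x=np.array([0,0,-1.]);Rt=np.c_[x,np.cross(z,x),z]
        w=R.from_matrix(M.T@Rt).as_rotvec()
    print('t',round(s['t'],2),'shift',np.round(d,4),'turn',None if w is None else np.round(w,4),'q',np.round(s['q'],2),'F',np.round(s['force'],1),'w',round(s['width'],4),'pos',np.round(s['eef_pos'],4))
E
python3 -c "
from to import *
to([.2095,-.6412,.45],90);to([.4314,-.0306,.45],90);to([.4314,-.0306,.12],90)"
```

```text
t 0.1 shift [-0.2243  0.      0.0004] turn [ 0.3157  0.0014 -0.0004] q [-0.97  0.36  0.01 -0.   -1.22 -0.29] F [ 0.7 -0.2  0.7] w 0.0878 pos [ 0.2095 -0.6412  0.2257]
t 0.1 shift [-0.2236 -0.4005  0.5119] turn [ 0.3157  0.0014 -0.0004] q [-0.97  0.36  0.01 -0.   -1.22 -0.29] F [ 0.7 -0.2  0.7] w 0.0878 pos [ 0.2095 -0.6412  0.2257]
t 0.1 shift [ 0.1064 -0.4006  0.5114] turn [ 0.3157  0.0014 -0.0004] q [-0.97  0.36  0.01 -0.   -1.22 -0.29] F [ 0.7 -0.2  0.7] w 0.0878 pos [ 0.2095 -0.6412  0.2257]
```

The pictures show the rack at the lower left of the top view, the channel with tubes at upper middle, the weld machine at right, and the tray with pliers at upper left.

Things that could be taken for a plug, by top-view pixel:
- plug_50 (237,249), plug_42 (264,248), plug_26 (291,249) and plug_34 (317,248) in the rack.
- The blue decoy at (287,210) and the orange decoy at (313,282), both shaped like plug_26. Neither is wanted.

The tubes are at 50 (343,198), 26 (362,183), 34 (381,166) and 42 (400,150). In the close crops the four silver plugs in the rack have flange sizes ordered 50, 42, 26, 34, matching the fits at 60 mm pitch.

I'll take 34 first, then 50, 42 and 26.

```bash
python3 -m crank '[[-0.06,0,0,0,0,0,0.8],[-0.12,0,0,0,0,0,0.6],[-0.18,0,0,0,0,0,0.45],[-0.224,0,0,0,0,0,0.45],[-0.224,0,0,0.1,0,0,0.45],[-0.224,0,0,0.1,0,0,0.45]]'; python3 -c "
from to import *
to([.4314,-.0306,.45],90)"
```

```text
t: 0.85
eef_pos: [0.2097, -0.6415, 0.4502]
ee_rot: [-0.442, 1.57, 1.345]
force: [0.3, 0.5, -0.5]
width: 0.0404
t 0.85 shift [ 0.0006 -0.3476  0.549 ] turn [2.164e-01 6.000e-04 2.000e-04] q [-0.97  0.32  0.44 -0.   -1.7  -0.39] F [ 0.3  0.5 -0.5] w 0.0404 pos [ 0.2097 -0.6415  0.4502]
```

```bash
python3 -m crank '[[0,-0.032,0.05,0.1,0,0,0.45],[0,-0.064,0.1,0.216,0,0,0.45],[0,-0.095,0.15,0.216,0,0,0.45],[0,-0.127,0.2,0.216,0,0,0.45],[0,-0.158,0.25,0.216,0,0,0.45],[0,-0.19,0.3,0.216,0,0,0.45],[0,-0.222,0.35,0.216,0,0,0.45],[0,-0.253,0.4,0.216,0,0,0.45],[0,-0.285,0.45,0.216,0,0,0.45],[0,-0.317,0.5,0.216,0,0,0.45]]'; python3 -c "
from to import *
to([.4314,-.0306,.12],90)"
```

```text
t: 2.1
eef_pos: [0.412, -0.0834, 0.4499]
ee_rot: [1.599, 1.57, -3.111]
force: [1.1, -0.7, 0.4]
width: 0.0394
t 2.1 shift [ 0.3299 -0.0198  0.0528] turn [ 0.0027 -0.     -0.0008] q [ 0.27 -0.15 -0.07 -0.   -1.65 -1.84] F [ 1.1 -0.7  0.4] w 0.0394 pos [ 0.412  -0.0834  0.4499]
```

```bash
python3 -m crank '[[0,-0.02,0.05,0.003,0,0,0.45],[0.06,-0.02,0.053,0.003,0,0,0.45],[0.12,-0.02,0.053,0.003,0,0,0.45],[0.18,-0.02,0.053,0.003,0,0,0.45],[0.24,-0.02,0.053,0.003,0,0,0.45],[0.30,-0.02,0.053,0.003,0,0,0.45],[0.33,-0.02,0.053,0.003,0,0,0.45],[0.33,-0.02,0.053,0.003,0,0,0.45]]'; python3 -c "
from to import *
snap('scene','s1');snap('top','t1')
to([.4314,-.0306,.047],90)
s=cv2.imread('pics/s1.png')[120:300,270:450];t=cv2.imread('pics/t1.png')[140:320,220:400]
cv2.imwrite('pics/c3.png',np.hstack([cv2.resize(s,(400,400)),cv2.resize(t,(400,400))]))"
```

```text
t: 3.1
eef_pos: [0.4299, -0.0332, 0.1182]
ee_rot: [1.91, 1.564, -2.804]
force: [0.1, -0.1, 0.5]
width: 0.0395
t 3.2 shift [0.0741 0.0011 0.0018] turn [-0.0017 -0.0005 -0.0002] q [ 0.38  0.06 -0.65  0.   -0.87 -1.96] F [-0.2 -0.4  0.9] w 0.0394 pos [ 0.4325 -0.0324  0.1211]
```

View pics/c3.png

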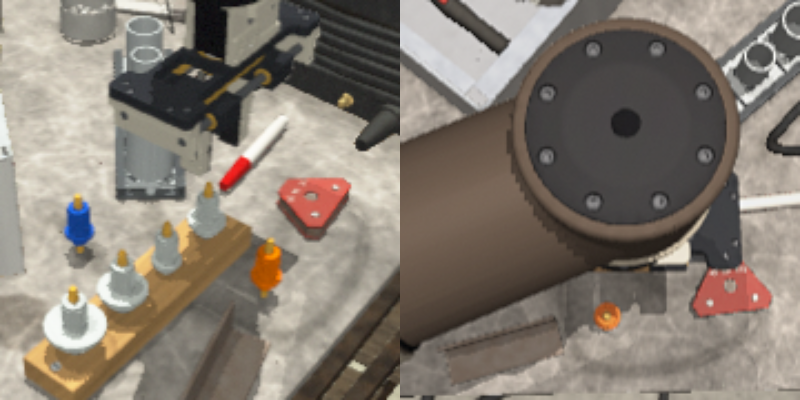

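```bash
python3 -c "
from fit import *
d=load('s1');im=cv2.cvtColor(d['pixels'],cv2.COLOR_RGB2BGR)
im=cv2.resize(im[150:250,310:410],(800,800),interpolation=cv2.INTER_CUBIC)[:600]
c=[.4325,-.0324]
for sy in(-1,1):
  for o in(.0197,.0407):
    for x in(-.0095,.0095):
      p=proj(d,[[c[0]+x,c[1]+sy*o,.121]])[0]; q=((p-[310,150]+.5)*8).astype(int); cv2.circle(im,tuple(map(int,q)),3,(0,255,0),-1)
p=proj(d,[[.4314,-.0306,.086]])[0]; cv2.circle(im,tuple(map(int,(p-[310,150]+.5)*8)),4,(255,0,255),-1)
cv2.imwrite('pics/c4.png',im)"
```

```text
(no output)
```

View pics/c4.png

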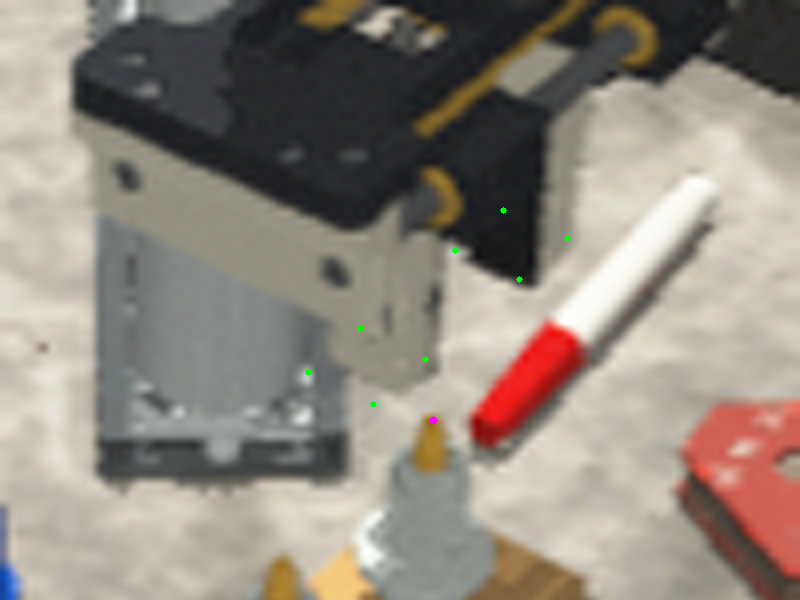

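```bash
python3 -c "
from fit import *
d=load('s1');a=proj(d,[[.4325,-.0324,.121],[.4335,-.0324,.121],[.4325,-.0314,.121],[.4325,-.0324,.120]]);J=(a[1:]-a[0]).T;print(J)
for p in ((1.8,.9),(1.7,1.2)): print(np.linalg.solve(J[:,:2],p))
print(get_state()['eef_pos'])"
```

```text
[[-0.42492401 -0.29855193 -0.02403188]
 [-0.19792302  0.25146683  0.40775177]]
[-4.34685464  0.15770429]
[-4.73504984  1.04516618]
[ 0.43247372 -0.03238984  0.12114539]
```

```bash
python3 -m crank '[[0.04,0.001,0.0015,0,0,0,0.45],[0.06,0.001,0.0015,0,0,0,0.45],[0.072,0.001,0.0015,0,0,0,0.45],[0.072,0.001,0.0015,0,0,0,0.45],[0.072,0.001,0.0015,0,0,0,0.2],[0.072,0.001,0.0015,0,0,0,0.1],[0.072,0.001,0.0015,0,0,0,0.1],[0.072,0.001,0.0015,0,0,0,0.1]]' 25; python3 -c "
from to import *
snap('scene','s2');to([.4314,-.0306,.18],90)
cv2.imwrite('pics/c5.png',cv2.resize(cv2.imread('pics/s2.png')[150:300,270:440],(0,0),fx=4,fy=4,interpolation=cv2.INTER_CUBIC))"
```

```text
t: 4.2
eef_pos: [0.4317, -0.0308, 0.049]
ee_rot: [-1.404, 1.57, 0.164]
force: [-0.6, 0.1, 2.6]
width: 0.0192
t 4.25 shift [-1.311e-01  1.000e-04  2.000e-04] turn [-0.003   0.0001  0.0009] q [ 0.39  0.17 -0.74  0.   -0.66 -1.96] F [-0.4 -0.1  3.5] w 0.0193 pos [ 0.4317 -0.0307  0.0489]
```

View pics/c5.png

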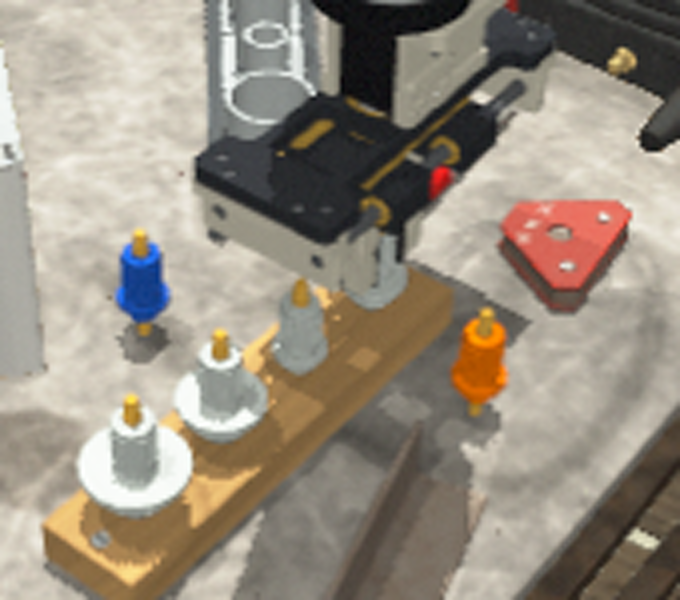

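```bash
python3 -m crank '[[-0.03,0,0,0,0,0,0.1],[-0.08,0,0,0,0,0,0.1],[-0.13,0,0,0,0,0,0.1],[-0.13,-0.03,-0.025,0,0,0,0.1],[-0.13,-0.075,-0.06,0,0,0,0.1],[-0.13,-0.12,-0.096,0,0,0,0.1],[-0.13,-0.16,-0.13,0,0,0,0.1],[-0.13,-0.189,-0.151,0,0,0,0.1],[-0.11,-0.189,-0.151,0,0,0,0.1],[-0.085,-0.189,-0.151,0,0,0,0.1]]'; python3 -m crank '[[0,0,0,0,0,0,0.1],[0,0,0,0,0,0,0.1]]';python3 -c "
from to import *
snap('scene','s3');to([.6209,-.1818,.13],90)
cv2.imwrite('pics/c6.png',cv2.resize(cv2.imread('pics/s3.png')[60:220,260:420],(0,0),fx=4,fy=3.7 if 0 else 4,interpolation=cv2.INTER_CUBIC)[:600])"
```

```text
t: 5.5
eef_pos: [0.6197, -0.1829, 0.1323]
ee_rot: [1.176, 1.57, 2.743]
force: [-0.3, 0.3, -0.1]
width: 0.0191
t: 5.75
eef_pos: [0.62, -0.1825, 0.1343]
ee_rot: [-2.342, 1.57, -0.775]
force: [0.0, 0.6, -0.8]
width: 0.0196
t 5.8 shift [ 0.0047 -0.0006  0.0006] turn [-0.0028 -0.0003  0.0014] q [ 0.02  0.38 -0.18  0.   -1.01 -1.59] F [-0.1 -0.  -0.4] w 0.0193 pos [ 0.6203 -0.1824  0.1347]
```

View pics/c6.png

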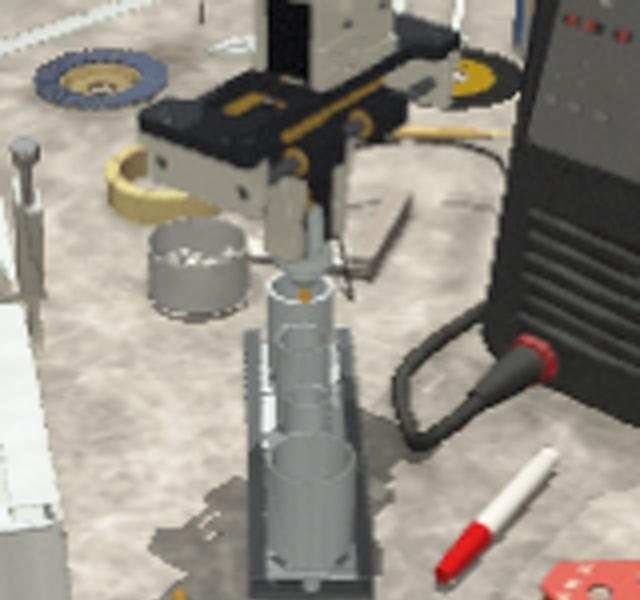

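```bash
python3 -c "
from fit import *
d=load('s3')
print(proj(d,[[.6201,-.1825,.0977],[.6201,-.1825,.1257]]))
im=cv2.cvtColor(d['pixels'],cv2.COLOR_RGB2BGR)
x0,y0=310,100
im=cv2.resize(im[y0:y0+70,x0:x0+70],(0,0),fx=8,fy=8,interpolation=cv2.INTER_CUBIC)
def dr(P,c):
  for p in proj(d,P): cv2.circle(im,tuple(map(int,(p-[x0,y0]+.5)*8)),1,c,-1)
o=(.6203-.0003,-.1824)
dr(circ((.6205,-.1816),.071,.014),(0,255,0))
z=.1347-.009
dr(circ(o,z,.018),(0,0,255));dr(circ(o,z-.0278,.0035),(0,0,255));dr(circ(o,z-.0158,.0065),(255,0,255));dr(circ(o,z+.033,.01),(255,255,0))
cv2.imwrite('pics/c7.png',im)"
```

```text
[[335.52462842 134.25713841]
 [335.57853199 123.9186777 ]]
```

View pics/c7.png

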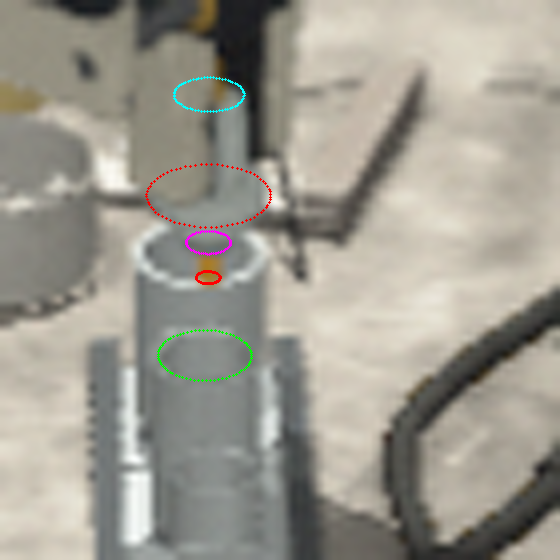

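```bash
python3 -m crank '[[0.01,-0.0006,0.0006,0,0,0,0.1],[0.025,-0.0006,0.0006,0,0,0,0.1],[0.038,-0.0006,0.0006,0,0,0,0.1],[0.044,-0.0006,0.0006,0,0,0,0.1],[0.048,-0.0006,0.0006,0,0,0,0.1],[0.048,-0.0006,0.0006,0,0,0,0.1]]';python3 -c "
from to import *
snap('scene','s4');to([.6209,-.1818,.0805],90)
cv2.imwrite('pics/c6.png',cv2.resize(cv2.imread('pics/s4.png')[90:190,290:390],(0,0),fx=6,fy=6,interpolation=cv2.INTER_CUBIC)[:600])"
```

```text
t: 6.55
eef_pos: [0.6203, -0.1819, 0.0854]
ee_rot: [1.738, 1.57, -2.978]
force: [-0.6, -1.1, -0.2]
width: 0.0192
t 6.6 shift [ 0.0052 -0.0004  0.0001] turn [-0.0032 -0.0001  0.0002] q [ 0.02  0.43 -0.23  0.   -0.92 -1.59] F [-0.2  0.5 -1.7] w 0.019 pos [ 0.6205 -0.1819  0.0857]
```

View pics/c6.png

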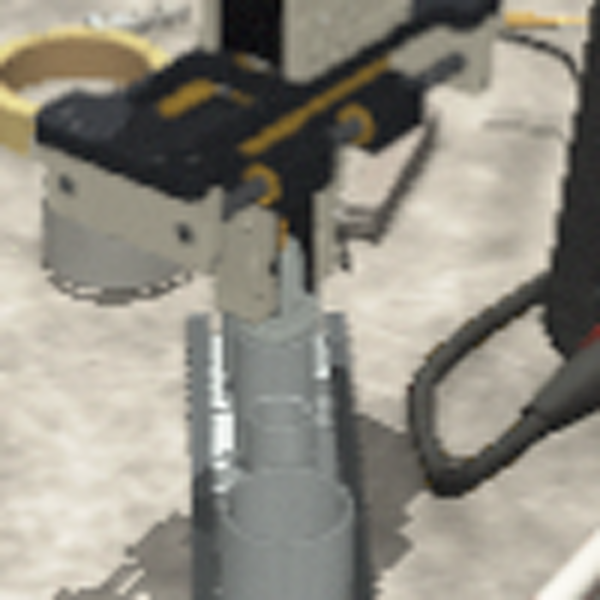

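```bash
python3 -m crank '[[0.002,0,0,0,0,0,0.1],[0.004,0,0,0,0,0,0.1],[0.0055,0,0,0,0,0,0.1],[0.0055,0,0,0,0,0,0.1]]';python3 -c "
from to import *
to([.6209,-.1818,.0805],90)"
```

```text
t: 7.1
eef_pos: [0.6204, -0.1818, 0.0806]
ee_rot: [-2.144, 1.571, -0.576]
force: [-3.0, 1.3, 3.9]
width: 0.0193
t 7.1 shift [ 0.0001 -0.0005  0.    ] turn [-0.0029 -0.0002  0.0002] q [ 0.02  0.43 -0.23  0.   -0.91 -1.59] F [-3.   1.3  3.9] w 0.0193 pos [ 0.6204 -0.1818  0.0806]
```

```bash
python3 -m crank '[[0.0008,0,0,0,0,0,0.1],[0.0008,0,0,0,0,0,0.1]]'
```

```text
t: 7.35
eef_pos: [0.6204, -0.1819, 0.0805]
ee_rot: [-1.953, 1.57, -0.385]
force: [-3.5, 2.2, 9.3]
width: 0.0192
```

```bash
python3 -m crank '[[0,0,0,0,0,0,0.3],[0,0,0,0,0,0,0.45],[0,0,0,0,0,0,0.45],[-0.03,0,0,0,0,0,0.45],[-0.09,0,0,0,0,0,0.45],[-0.13,0.03,0,0,0,0,0.45],[-0.13,0.09,0.04,0,0,0,0.45],[-0.13,0.14,0.08,0,0,0,0.45],[-0.13,0.18,0.13,0,0,0,0.45],[-0.13,0.18,0.19,0,0,0,0.45]]'; python3 -m crank '[[0,0,0.06,0,0,0,0.45],[0,0,0.1,0,0,0,0.45],[0,0,0.13,0,0,0,0.45],[0,0,0.13,0,0,0,0.45]]'; python3 -c "
from to import *
snap('scene','s5');snap('top','t5');to([.434,.1495,.13],90)
a=cv2.resize(cv2.imread('pics/s5.png')[110:230,300:400],(400,480),interpolation=cv2.INTER_CUBIC);b=cv2.resize(cv2.imread('pics/t5.png')[130:250,315:415],(400,480),interpolation=cv2.INTER_CUBIC)
cv2.imwrite('pics/c8.png',np.hstack([a,b]))"
```

```text
t: 8.6
eef_pos: [0.4395, 0.0017, 0.2097]
ee_rot: [-0.985, 1.569, 0.58]
force: [3.1, 1.0, 0.4]
width: 0.0394
t: 9.1
eef_pos: [0.4422, 0.1331, 0.2092]
ee_rot: [-0.96, 1.571, 0.611]
force: [-0.4, -0.3, -1.3]
width: 0.0394
t 9.2 shift [0.0791 0.0079 0.0181] turn [-0.0023 -0.0003 -0.0004] q [ 0.72  0.01 -0.46 -0.   -1.09 -2.29] F [-1.1  0.1  0.1] w 0.0397 pos [0.4419 0.1314 0.2091]
```

View pics/c8.png

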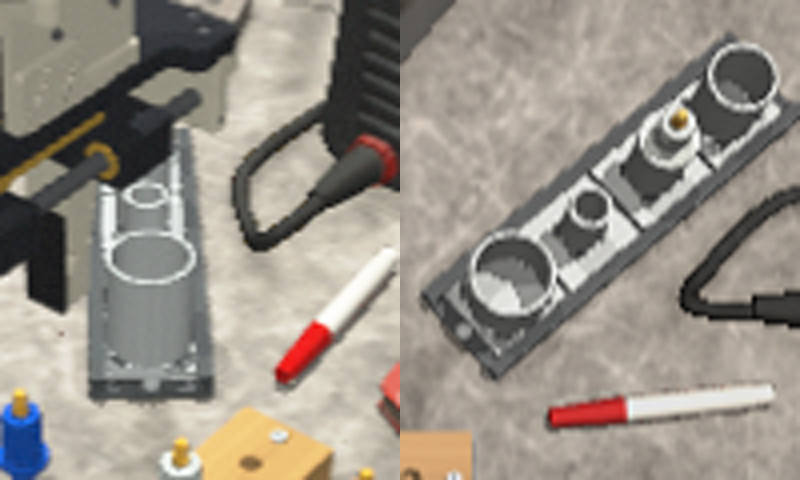

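View pics/s5.png

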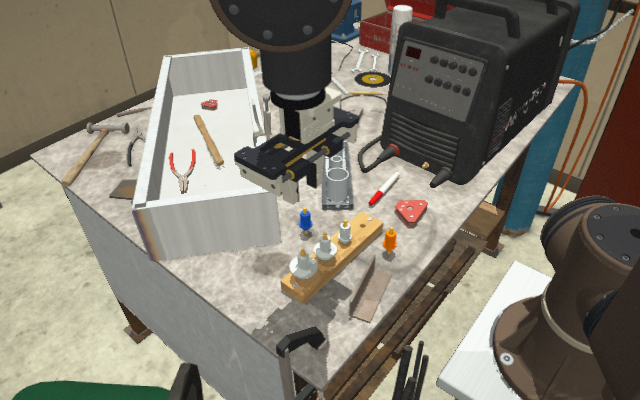

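```bash
python3 -m crank '[[0,0.008,0.018,-0.002,0,0,0.45],[0.05,0.008,0.018,-0.002,0,0,0.45],[0.08,0.008,0.018,-0.002,0,0,0.45],[0.08,0.008,0.018,-0.002,0,0,0.45],[0.08,0.008,0.018,-0.002,0,0,0.45]]'; python3 -c "
from to import *
to([.434,.1495,.059],90)"
```

```text
t: 9.82
eef_pos: [0.4351, 0.1493, 0.1305]
ee_rot: [-1.22, 1.569, 0.349]
force: [-0.1, 0.5, -0.0]
width: 0.0397
t 9.82 shift [0.0715 0.0012 0.0001] turn [-0.0017  0.0004  0.0012] q [ 0.76  0.09 -0.58  0.   -0.9  -2.33] F [-0.1  0.5 -0. ] w 0.0397 pos [0.4351 0.1493 0.1305]
```

```bash
python3 -m crank '[[0.04,0.001,0,0,0,0,0.45],[0.06,0.001,0,0,0,0,0.45],[0.0715,0.001,0,0,0,0,0.45],[0.0715,0.001,0,0,0,0,0.45],[0.0715,0.001,0,0,0,0,0.2],[0.0715,0.001,0,0,0,0,0.1],[0.0715,0.001,0,0,0,0,0.1],[0.0715,0.001,0,0,0,0,0.1]]' 30; python3 -c "
from to import *
to([.434,.1495,.2],90)"
```

```text
t: 10.82
eef_pos: [0.4337, 0.1498, 0.0583]
ee_rot: [-0.898, 1.569, 0.671]
force: [0.5, 1.2, 3.1]
width: 0.0191
t 10.82 shift [-0.1417 -0.0005 -0.0002] turn [-0.001   0.0008  0.001 ] q [ 0.76  0.19 -0.67  0.   -0.7  -2.34] F [0.5 1.2 3.1] w 0.0191 pos [0.4337 0.1498 0.0583]
```

```bash
python3 -m crank '[[-0.03,0,0,0,0,0,0.1],[-0.08,0,0,0,0,0,0.1],[-0.14,0,0,0,0,0,0.1],[-0.14,-0.02,-0.05,0,0,0,0.1],[-0.14,-0.045,-0.1,0,0,0,0.1],[-0.14,-0.07,-0.15,0,0,0,0.1],[-0.14,-0.09,-0.2,0,0,0,0.1],[-0.14,-0.11,-0.239,0,0,0,0.1],[-0.11,-0.11,-0.239,0,0,0,0.1],[-0.075,-0.11,-0.239,0,0,0,0.1]]'; python3 -m crank '[[0,0,0,0,0,0,0.1],[0,0,0,0,0,0,0.1]]';python3 -c "
from to import *
snap('scene','s6');to([.5437,-.0897,.13],90)
from fit import *
d=load('s6');im=cv2.cvtColor(d['pixels'],cv2.COLOR_RGB2BGR)
x0,y0=295,110
im=cv2.resize(im[y0:y0+90,x0:x0+90],(0,0),fx=6.5,fy=6.5,interpolation=cv2.INTER_CUBIC)
def dr(P,c):
  for p in proj(d,P): cv2.circle(im,tuple(map(int,(p-[x0,y0]+.5)*6.5)),1,c,-1)
s=get_state()['eef_pos'];o=s[:2];z=s[2]-.0083
dr(circ((.54385,-.08975),.071,.022),(0,255,0))
dr(circ(o,z,.026),(0,0,255));dr(circ(o,z-.0382,.0035),(0,0,255));dr(circ(o,z-.0262,.0065),(255,0,255))
cv2.imwrite('pics/c9.png',im)"
```

```text
t: 12.08
eef_pos: [0.5428, -0.0905, 0.1317]
ee_rot: [-0.003, 1.57, 1.564]
force: [-0.6, 0.5, -2.3]
width: 0.0192
t: 12.32
eef_pos: [0.5435, -0.0897, 0.1337]
ee_rot: [-2.174, 1.57, -0.604]
force: [-0.1, 0.8, -0.7]
width: 0.0191
t 12.38 shift [ 0.0042  0.0002 -0.0002] turn [-0.0005 -0.0001  0.0019] q [ 0.19  0.24 -0.39  0.   -0.94 -1.76] F [ 1.1  0.5 -1. ] w 0.019 pos [ 0.5439 -0.0895  0.1342]
```

View pics/c9.png

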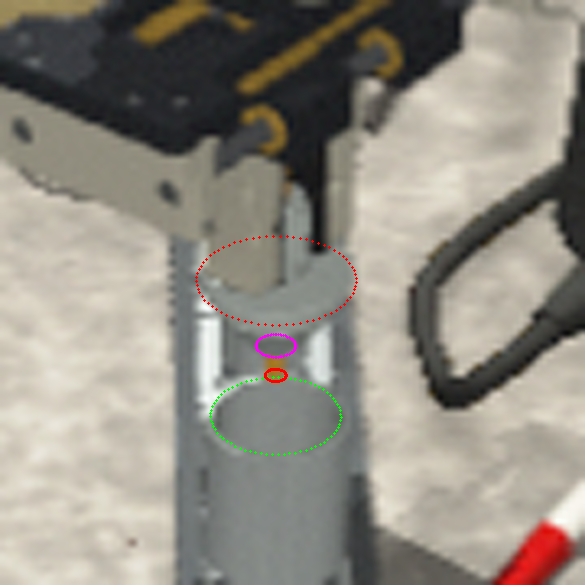

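```bash
python3 -m crank '[[0.015,0,0,0,0,0,0.1],[0.03,0,0,0,0,0,0.1],[0.042,0,0,0,0,0,0.1],[0.048,0,0,0,0,0,0.1],[0.0495,0,0,0,0,0,0.1],[0.0495,0,0,0,0,0,0.1]]';python3 -c "
from to import *
to([.5437,-.0897,.0793],90)"
```

```text
t: 13.12
eef_pos: [0.5432, -0.0897, 0.0834]
ee_rot: [-1.817, 1.571, -0.247]
force: [-0.3, -0.1, -2.0]
width: 0.0193
t 13.12 shift [ 0.0041 -0.0005 -0.    ] turn [-0.0011 -0.0001  0.0002] q [ 0.19  0.29 -0.45  0.   -0.83 -1.76] F [-0.3 -0.1 -2. ] w 0.0193 pos [ 0.5432 -0.0897  0.0834]
```

```bash
python3 -m crank '[[0.002,-0.0004,0,0,0,0,0.1],[0.0035,-0.0004,0,0,0,0,0.1],[0.0045,-0.0004,0,0,0,0,0.1],[0.005,-0.0004,0,0,0,0,0.1],[0.005,-0.0004,0,0,0,0,0.1]]'
```

```text
t: 13.75
eef_pos: [0.5435, -0.0897, 0.0794]
ee_rot: [-1.838, 1.57, -0.268]
force: [-3.9, 1.3, 8.9]
width: 0.0194
```

```bash
python3 -m crank '[[0,0,0,0,0,0,0.3],[0,0,0,0,0,0,0.45],[0,0,0,0,0,0,0.45],[-0.03,0,0,0,0,0,0.45],[-0.08,0,0,0,0,0,0.45],[-0.08,0.03,0.05,0,0,0,0.45],[-0.08,0.06,0.1,0,0,0,0.45],[-0.08,0.09,0.15,0,0,0,0.45],[-0.065,0.11,0.179,0,0,0,0.45],[-0.05,0.11,0.179,0,0,0,0.45]]'; python3 -m crank '[[0,0,0,0,0,0,0.45],[0,0,0,0,0,0,0.45]]'; python3 -c "
from fit import *
from to import *
snap('scene','s7');snap('top','t7');to([.4336,.089,.0535],90)
d=load('s7');print('p42 S',fit(d,(325,250),.05,[(.05,.022,1)]))
b=cv2.resize(cv2.imread('pics/t7.png')[130:250,315:415],(400,480),interpolation=cv2.INTER_CUBIC);a=cv2.resize(cv2.imread('pics/s7.png')[180:300,280:380],(400,480),interpolation=cv2.INTER_CUBIC)
cv2.imwrite('pics/c10.png',np.hstack([a,b]))"
```

```text
t: 15.0
eef_pos: [0.4327, 0.0913, 0.1284]
ee_rot: [-0.827, 1.569, 0.746]
force: [1.0, -0.2, 0.7]
width: 0.0395
t: 15.25
eef_pos: [0.434, 0.0894, 0.1287]
ee_rot: [-1.82, 1.57, -0.25]
force: [1.0, 0.1, -0.1]
width: 0.0397
t 15.35 shift [ 0.0752  0.0006 -0.0003] turn [-0.0021  0.0003  0.0006] q [ 0.65  0.07 -0.62  0.   -0.89 -2.22] F [-0.1  0.3  0.5] w 0.0393 pos [0.4341 0.0893 0.1287]
p42 S (array([0.43251087, 0.09046191]), np.float64(16.099862459945687))
```

View pics/c10.png

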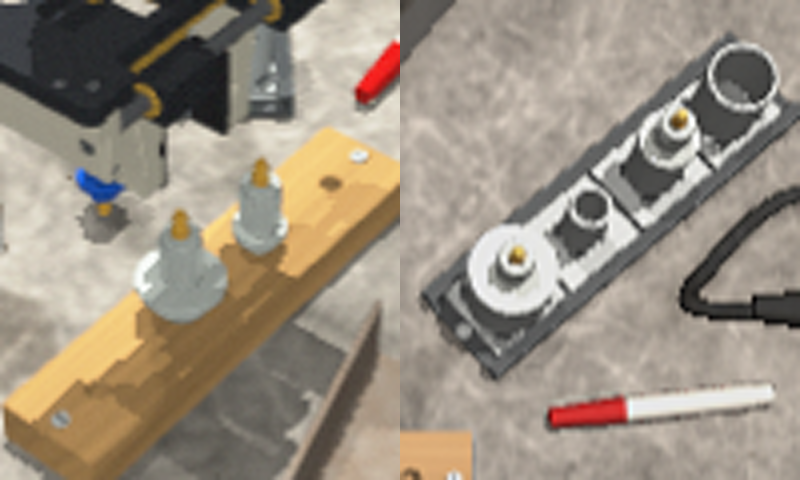

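```bash
python3 -m crank '[[0.04,0.0005,0,0,0,0,0.45],[0.06,0.0005,0,0,0,0,0.45],[0.075,0.0005,0,0,0,0,0.45],[0.075,0.0005,0,0,0,0,0.45],[0.075,0.0005,0,0,0,0,0.2],[0.075,0.0005,0,0,0,0,0.1],[0.075,0.0005,0,0,0,0,0.1],[0.075,0.0005,0,0,0,0,0.1]]' 30; python3 -c "
from to import *
to([.434,.089,.2],90)"
```

```text
t: 16.35
eef_pos: [0.4335, 0.0898, 0.0538]
ee_rot: [-1.007, 1.569, 0.563]
force: [1.3, 0.9, 2.9]
width: 0.0192
t 16.35 shift [-0.1462 -0.0006 -0.0007] turn [-0.001   0.0007  0.0011] q [ 0.65  0.18 -0.71  0.   -0.68 -2.22] F [1.3 0.9 2.9] w 0.0192 pos [0.4335 0.0898 0.0538]
```

```bash
python3 -m crank '[[-0.03,0,0,0,0,0,0.1],[-0.08,0,0,0,0,0,0.1],[-0.14,0,0,0,0,0,0.1],[-0.14,-0.03,-0.043,0,0,0,0.1],[-0.14,-0.065,-0.092,0,0,0,0.1],[-0.14,-0.1,-0.141,0,0,0,0.1],[-0.14,-0.135,-0.19,0,0,0,0.1],[-0.14,-0.17,-0.24,0,0,0,0.1],[-0.14,-0.2,-0.282,0,0,0,0.1],[-0.14,-0.2255,-0.3178,0,0,0,0.1]]'; python3 -m crank '[[0.03,0,0,0,0,0,0.1],[0.065,0,0,0,0,0,0.1],[0.065,0,0,0,0,0,0.1],[0.065,0,0,0,0,0,0.1]]';python3 -c "
from to import *
snap('scene','s8');to([.659,-.228,.084],90)
from fit import *
d=load('s8');im=cv2.cvtColor(d['pixels'],cv2.COLOR_RGB2BGR)
x0,y0=295,80
im=cv2.resize(im[y0:y0+90,x0:x0+90],(0,0),fx=6.5,fy=6.5,interpolation=cv2.INTER_CUBIC)
def dr(P,c):
  for p in proj(d,P): cv2.circle(im,tuple(map(int,(p-[x0,y0]+.5)*6.5)),1,c,-1)
s=get_state()['eef_pos'];o=s[:2];z=s[2]-.0088
dr(circ((.65905,-.22805),.071,.018),(0,255,0))
dr(circ(o,z,.022),(0,0,255));dr(circ(o,z-.033,.0035),(0,0,255));dr(circ(o,z-.021,.0065),(255,0,255))
cv2.imwrite('pics/c11.png',im)"
```

```text
t: 17.6
eef_pos: [0.6587, -0.2304, 0.1923]
ee_rot: [1.361, 1.569, 2.93]
force: [-0.5, 0.7, -0.3]
width: 0.0193
t: 18.1
eef_pos: [0.6588, -0.2287, 0.1295]
ee_rot: [-2.216, 1.57, -0.646]
force: [0.4, -0.7, -0.4]
width: 0.0195
t 18.15 shift [0.0461 0.0003 0.0007] turn [-0.0005 -0.0007  0.0022] q [-0.06  0.46 -0.06  0.   -1.05 -1.52] F [-0.1  0.7 -0.2] w 0.0191 pos [ 0.6592 -0.2287  0.1301]
```

View pics/c11.png

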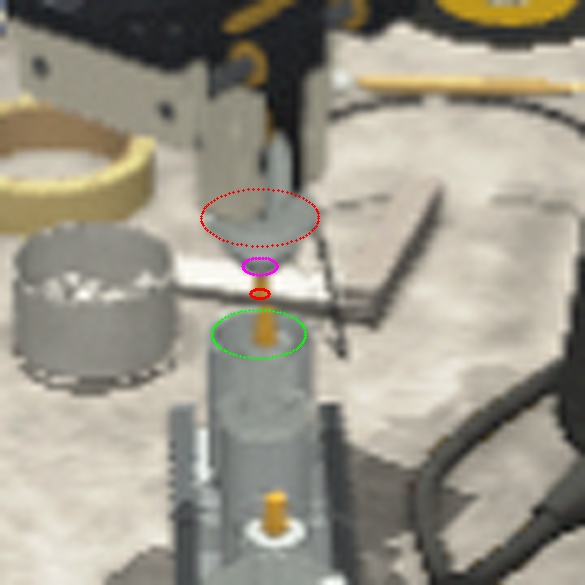

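```bash
python3 -m crank '[[0.015,0,0.0006,0,0,0,0.1],[0.03,0,0.0006,0,0,0,0.1],[0.04,0,0.0006,0,0,0,0.1],[0.0445,0,0.0006,0,0,0,0.1],[0.0455,0,0.0006,0,0,0,0.1],[0.0455,0,0.0006,0,0,0,0.1]]';python3 -c "
from to import *
to([.659,-.228,.0798],90)"
```

```text
t: 18.9
eef_pos: [0.6585, -0.2281, 0.083]
ee_rot: [-1.878, 1.57, -0.308]
force: [0.4, 0.5, -0.5]
width: 0.0188
t 18.9 shift [ 0.0032 -0.0005  0.0001] turn [-0.0011 -0.0001  0.0004] q [-0.05  0.5  -0.11  0.   -0.96 -1.52] F [ 0.4  0.5 -0.5] w 0.0188 pos [ 0.6585 -0.2281  0.083 ]
```

```bash
python3 -m crank '[[0.0015,-0.0003,0,0,0,0,0.1],[0.003,-0.0003,0,0,0,0,0.1],[0.004,-0.0003,0,0,0,0,0.1],[0.0042,-0.0003,0,0,0,0,0.1],[0.0042,-0.0003,0,0,0,0,0.1]]'
```

```text
t: 19.52
eef_pos: [0.6587, -0.2281, 0.0801]
ee_rot: [-2.011, 1.57, -0.441]
force: [-3.0, 1.7, 7.3]
width: 0.0193
```

```bash
python3 -m crank '[[0,0,0,0,0,0,0.3],[0,0,0,0,0,0,0.45],[0,0,0,0,0,0,0.45],[-0.03,0,0,0,0,0,0.45],[-0.08,0,0,0,0,0,0.45],[-0.1,0.03,0.034,0,0,0,0.45],[-0.1,0.07,0.08,0,0,0,0.45],[-0.1,0.11,0.125,0,0,0,0.45],[-0.1,0.15,0.17,0,0,0,0.45],[-0.1,0.19,0.216,0,0,0,0.45]]'; python3 -m crank '[[0.03,-0.0365,0.042,0,0,0,0.45],[0.06,-0.0365,0.042,0,0,0,0.45],[0.06,-0.0365,0.042,0,0,0,0.45]]'; python3 -c "
from fit import *
from to import *
snap('scene','s9');snap('top','t9');to([.4322,.0297,.0437],90)
d=load('t9')
b=cv2.resize(cv2.imread('pics/t9.png')[130:250,315:415],(400,480),interpolation=cv2.INTER_CUBIC);a=cv2.resize(cv2.imread('pics/s9.png')[180:300,280:380],(400,480),interpolation=cv2.INTER_CUBIC)
cv2.imwrite('pics/c12.png',np.hstack([a,b]))"
```

```text
t: 20.78
eef_pos: [0.4676, -0.0108, 0.1786]
ee_rot: [-1.276, 1.57, 0.293]
force: [1.2, 1.6, 1.5]
width: 0.0394
t: 21.15
eef_pos: [0.5037, 0.03, 0.1168]
ee_rot: [1.925, 1.566, -2.788]
force: [-0.1, -0.1, 0.0]
width: 0.0393
t 21.25 shift [ 0.0754  0.0732 -0.0002] turn [-0.0012 -0.0006 -0.0003] q [ 0.45  0.18 -0.5   0.   -0.89 -2.02] F [ 0.   0.6 -0.3] w 0.0394 pos [0.5054 0.0299 0.1191]
```

View pics/c12.png

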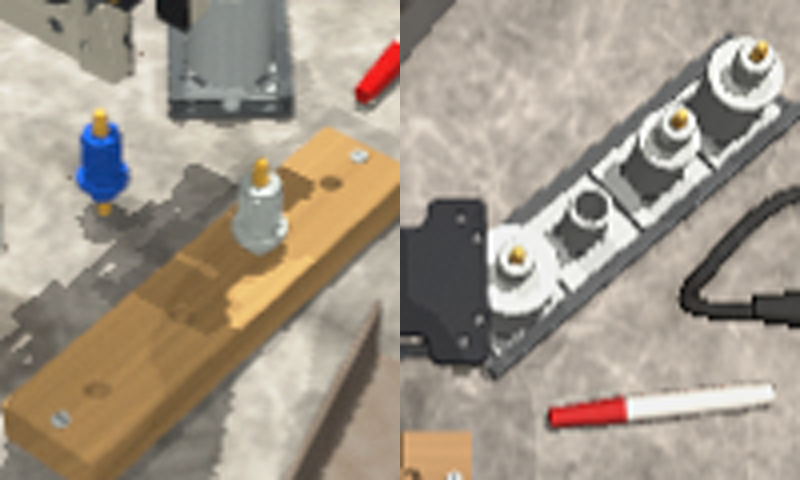

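I typed the wrong sign on the last tool-y shift, so the arm stopped at x 0.505 instead of 0.432. It touched nothing: the force is about 0 and the tips are at z 0.119. I'll correct it at this height.

```bash
python3 -m crank '[[0,0.04,0,0,0,0,0.45],[0,0.073,0,0,0,0,0.45],[0,0.073,0,0,0,0,0.45],[0,0.073,0,0,0,0,0.45]]'; python3 -c "
from fit import *
from to import *
snap('scene','s10');to([.4322,.0297,.0437],90)
cv2.imwrite('pics/c13.png',cv2.resize(cv2.imread('pics/s10.png')[160:280,280:400],(480,480),interpolation=cv2.INTER_CUBIC))"
```

```text
t: 21.75
eef_pos: [0.4335, 0.0304, 0.12]
ee_rot: [-1.185, 1.568, 0.384]
force: [0.9, -0.3, -0.2]
width: 0.0394
t 21.8 shift [ 0.0759  0.0015 -0.0008] turn [-0.0015  0.0008  0.0021] q [ 0.53  0.06 -0.65  0.   -0.86 -2.1 ] F [ 0.6  1.1 -0.3] w 0.0397 pos [0.4335 0.0304 0.1196]
```

View pics/c13.png

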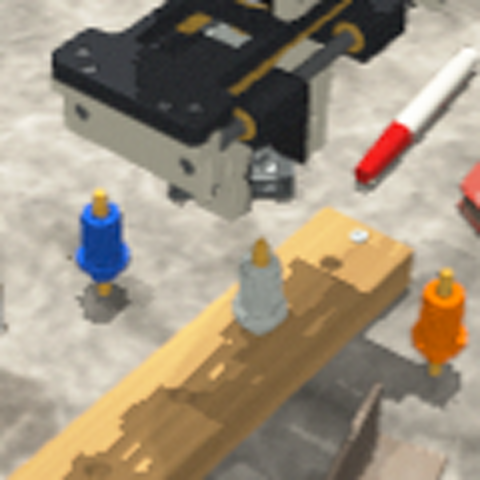

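```bash
python3 -m crank '[[0.04,0.0015,-0.0007,0,0,0,0.45],[0.06,0.0015,-0.0007,0,0,0,0.45],[0.0755,0.0015,-0.0007,0,0,0,0.45],[0.0755,0.0015,-0.0007,0,0,0,0.45],[0.0755,0.0015,-0.0007,0,0,0,0.2],[0.0755,0.0015,-0.0007,0,0,0,0.1],[0.0755,0.0015,-0.0007,0,0,0,0.1],[0.0755,0.0015,-0.0007,0,0,0,0.1]]' 30; python3 -c "
from to import *
to([.5815,-.1353,.2],90)"
```

```text
t: 22.8
eef_pos: [0.4312, 0.0298, 0.0435]
ee_rot: [-1.113, 1.57, 0.457]
force: [-0.2, 0.5, 1.9]
width: 0.0192
t 22.8 shift [-0.1564 -0.1506 -0.1648] turn [-0.001   0.0006  0.0011] q [ 0.53  0.18 -0.74  0.   -0.65 -2.1 ] F [-0.2  0.5  1.9] w 0.0192 pos [0.4312 0.0298 0.0435]
```

```bash
python3 -m crank '[[-0.03,0,0,0,0,0,0.1],[-0.08,0,0,0,0,0,0.1],[-0.14,0,0,0,0,0,0.1],[-0.15,-0.03,-0.033,0,0,0,0.1],[-0.15,-0.065,-0.072,0,0,0,0.1],[-0.15,-0.1,-0.11,0,0,0,0.1],[-0.15,-0.13,-0.143,0,0,0,0.1],[-0.15,-0.15,-0.165,0,0,0,0.1],[-0.12,-0.15,-0.165,0,0,0,0.1],[-0.09,-0.15,-0.165,0,0,0,0.1]]'; python3 -m crank '[[0,0,0,0,0,0,0.1],[0,0,0,0,0,0,0.1]]';python3 -c "
from to import *
snap('scene','s11');to([.581,-.1353,.0845],90)
from fit import *
d=load('s11');im=cv2.cvtColor(d['pixels'],cv2.COLOR_RGB2BGR)
x0,y0=295,90
im=cv2.resize(im[y0:y0+90,x0:x0+90],(0,0),fx=6.5,fy=6.5,interpolation=cv2.INTER_CUBIC)
def dr(P,c):
  for p in proj(d,P): cv2.circle(im,tuple(map(int,(p-[x0,y0]+.5)*6.5)),1,c,-1)
s=get_state()['eef_pos'];o=s[:2]+[.001,0];z=s[2]-.0085
dr(circ((.58195,-.13535),.071,.01),(0,255,0))
dr(circ(o,z,.014),(0,0,255));dr(circ(o,z-.0226,.0035),(0,0,255));dr(circ(o,z-.0106,.0065),(255,0,255))
cv2.imwrite('pics/c14.png',im)"
```

```text
t: 24.05
eef_pos: [0.5805, -0.1361, 0.1321]
ee_rot: [0.428, 1.571, 1.997]
force: [0.7, -0.1, -0.8]
width: 0.0194
t: 24.3
eef_pos: [0.5811, -0.1357, 0.1342]
ee_rot: [-1.991, 1.57, -0.421]
force: [-0.2, -0.3, 0.1]
width: 0.0191
t 24.35 shift [0.0501 0.0006 0.0003] turn [-0.0007 -0.0002  0.002 ] q [ 0.1   0.31 -0.29  0.   -0.97 -1.67] F [ 0.4 -0.2  0.6] w 0.019 pos [ 0.5815 -0.1356  0.1346]
```

View pics/c14.png

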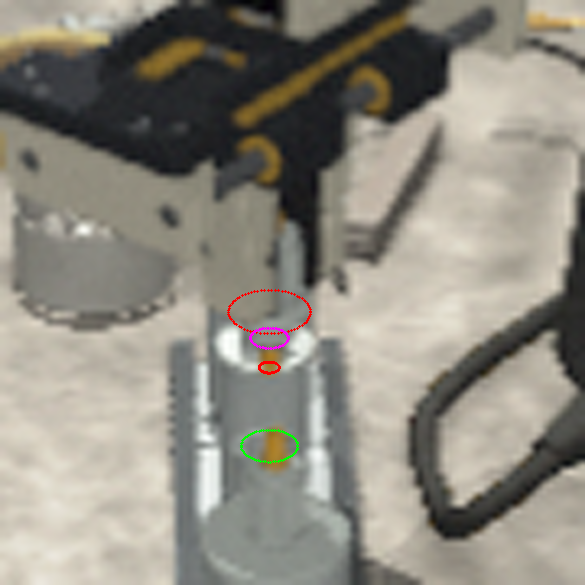

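```bash
python3 -m crank '[[0.015,0,0.0003,0,0,0,0.1],[0.03,0,0.0003,0,0,0,0.1],[0.042,0,0.0003,0,0,0,0.1],[0.047,0,0.0003,0,0,0,0.1],[0.0495,0,0.0003,0,0,0,0.1],[0.0495,0,0.0003,0,0,0,0.1]]';python3 -c "
from to import *
to([.581,-.1353,.0795],90)"
```

```text
t: 25.1
eef_pos: [0.5807, -0.1354, 0.0836]
ee_rot: [-2.536, 1.571, -0.966]
force: [-0.7, 0.6, -1.3]
width: 0.0196
t 25.1 shift [ 0.0041 -0.0003  0.0001] turn [-0.0012 -0.0001  0.0001] q [ 0.1   0.36 -0.35  0.   -0.87 -1.67] F [-0.7  0.6 -1.3] w 0.0196 pos [ 0.5807 -0.1354  0.0836]
```

```bash
python3 -m crank '[[0.002,0,0,0,0,0,0.1],[0.0035,0,0,0,0,0,0.1],[0.0045,0,0,0,0,0,0.1],[0.005,0,0,0,0,0,0.1],[0.005,0,0,0,0,0,0.1]]'
```

```text
t: 25.72
eef_pos: [0.5809, -0.1353, 0.0802]
ee_rot: [-1.804, 1.57, -0.234]
force: [-4.4, 1.6, 10.8]
width: 0.0193
```

```bash
python3 -m crank '[[0,0,0,0,0,0,0.25],[0,0,0,0,0,0,0.4],[0,0,0,0,0,0,0.4],[-0.03,0,0,0,0,0,0.4],[-0.08,0,0,0,0,0,0.4],[-0.13,0.02,0.02,0,0,0,0.4],[-0.13,0.06,0.06,0,0,0,0.4],[-0.13,0.1,0.11,0,0,0,0.4],[-0.13,0.14,0.17,0,0,0,0.4],[-0.13,0.15,0.225,0,0,0,0.4]]'; python3 -m crank '[[0,0,0,0,0,0,0.4],[0,0,0,0,0,0,0.4]]';  python3 -c "
from to import *
snap('scene','s12');snap('top','t12');to([.43,.1,.2],90)
b=cv2.resize(cv2.imread('pics/t12.png')[130:250,315:415],(480,576),interpolation=cv2.INTER_CUBIC)
cv2.imwrite('pics/c15.png',b)"
```

```text
t: 26.98
eef_pos: [0.4301, 0.087, 0.209]
ee_rot: [-0.817, 1.57, 0.752]
force: [1.5, 0.2, 0.9]
width: 0.0352
t: 27.22
eef_pos: [0.4317, 0.0865, 0.2085]
ee_rot: [2.635, 1.571, -2.077]
force: [-0.2, 0.3, -1.0]
width: 0.0349
t 27.32 shift [0.0084 0.002  0.0147] turn [-0.0025 -0.0003 -0.0005] q [ 0.65 -0.02 -0.5  -0.   -1.09 -2.22] F [-0.7 -0.3  0.3] w 0.0354 pos [0.4319 0.0853 0.2084]
```

View pics/c15.png

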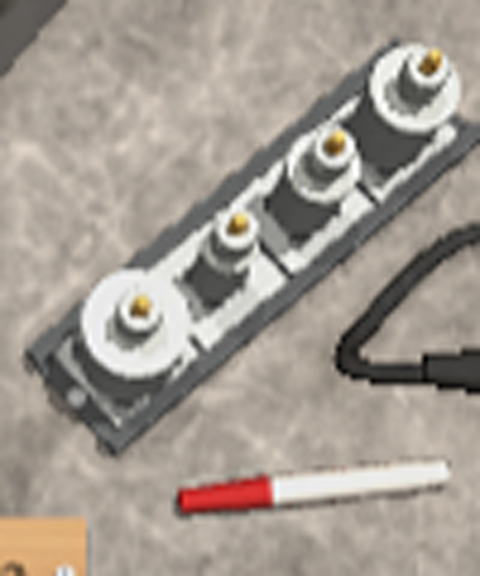

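View pics/s12.png

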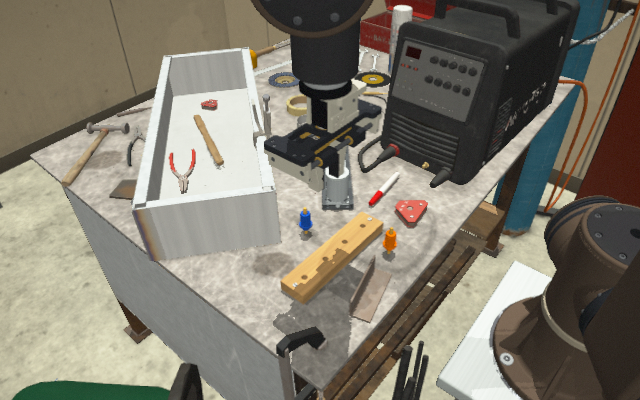

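```bash
python3 -m crank '[[-0.05,0,0,0,0,0,0.4],[-0.11,0,0,0,0,0,0.4],[-0.17,0,-0.03,0,0,0,0.4],[-0.2,0,-0.09,0,0,0,0.4],[-0.2,0,-0.15,0,0,0,0.4],[-0.2,0,-0.21,0,0,0,0.4],[-0.2,0,-0.26,0,0,0,0.4],[-0.2,0,-0.28,0,0,0,0.4]]'; python3 -m crank '[[0,0,0,0,0,0,0.4],[0,0,0,0,0,0,0.4]]';  python3 - <<'E'
from fit import *
snap('scene','s13')
b=cv2.resize(cv2.imread('pics/s13.png')[95:215,290:410],(600,600),interpolation=cv2.INTER_CUBIC)
cv2.imwrite('pics/c16.png',b)
tu={50:(.54385,-.08975),26:(.58195,-.13535),34:(.62045,-.1816),42:(.65905,-.22805)}
for f in('t12','s13'):
    d=load(f)
    for n,c in tu.items():
        z=.076; u=proj(d,[[*c,z]])[0]
        fl,sc=fit(d,u,z,[(z,(n+2)/2000,1)],.006)
        # barb tip: brass blob
        t=proj(d,[[*c,.117]])[0]; hsv=cv2.cvtColor(d['pixels'],cv2.COLOR_RGB2HSV)
        m=(hsv[...,0]>10)&(hsv[...,0]<30)&(hsv[...,1]>130); yy,xx=np.nonzero(m); k=np.hypot(xx-t[0],yy-t[1])<9
        mid=proj(d,[[*fl,.1105]])[0]; b=np.array([xx[k].mean(),yy[k].mean()]) if k.any() else None
        print(f,n,'flange-tube mm',np.round((fl-c)*1e3,1),round(sc,1),'barb px exp',np.round(mid,1),'seen',b if b is None else np.round(b,1))
print(get_state()['eef_pos'])
E
```

```text
t: 28.32
eef_pos: [0.4304, -0.1979, 0.408]
ee_rot: [1.693, 1.569, -3.026]
force: [-0.2, 0.2, 0.1]
width: 0.0352
t: 28.58
eef_pos: [0.4311, -0.1944, 0.4083]
ee_rot: [1.261, 1.57, 2.828]
force: [-0.0, 0.9, -0.2]
width: 0.0349
t12 50 flange-tube mm [ 1.4 -0.1] 36.5 barb px exp [344.  192.8] seen [344.  193.5]
t12 26 flange-tube mm [ 1.4 -0.3] 16.0 barb px exp [364.3 175.6] seen [364.  176.5]
t12 34 flange-tube mm [ 1.6 -0.4] 37.8 barb px exp [384.6 158.4] seen [384.4 159.6]
t12 42 flange-tube mm [ 0.7 -0.2] 38.1 barb px exp [404.5 142. ] seen [404.7 142.7]
s13 50 flange-tube mm [ 0.3 -0.3] 32.2 barb px exp [337.  158.4] seen [337.  158.5]
s13 26 flange-tube mm [-0.5  1.7] 8.6 barb px exp [335.8 143.9] seen [336.1 143.7]
s13 34 flange-tube mm [-1.2  0.8] 21.6 barb px exp [335.4 130. ] seen [335.4 128. ]
s13 42 flange-tube mm [-1.7  1.8] 30.2 barb px exp [334.5 117.5] seen [334.5 117. ]
[ 0.43125018 -0.19393444  0.40846125]
```

View pics/c16.png

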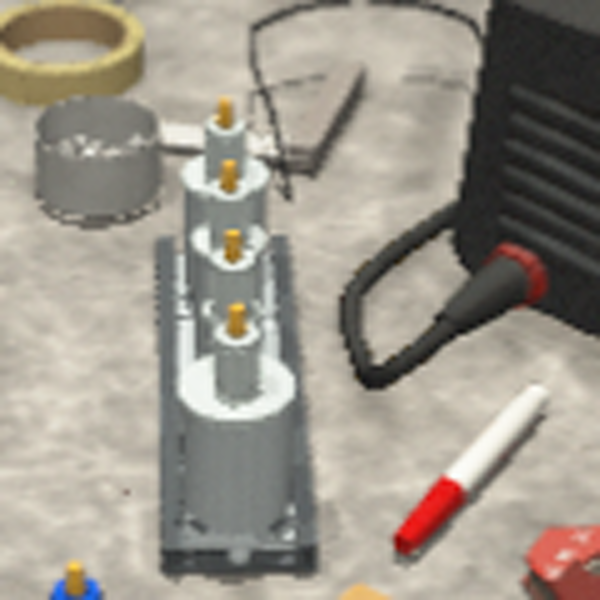

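Run:
```python
from fit import *
d=load('s13');x0,y0,k=318,105,13
im=cv2.resize(cv2.cvtColor(d['pixels'],cv2.COLOR_RGB2BGR)[y0:y0+60,x0:x0+36],(0,0),fx=10,fy=10,interpolation=cv2.INTER_CUBIC)
im2=im.copy()
e=load('t12');a0,b0=335,135
tm=cv2.resize(cv2.cvtColor(e['pixels'],cv2.COLOR_RGB2BGR)[b0:b0+75,a0:a0+80],(0,0),fx=5.5,fy=5.5,interpolation=cv2.INTER_CUBIC)
tu={50:(.54385,-.08975),26:(.58195,-.13535),34:(.62045,-.1816),42:(.65905,-.22805)}
for n,c in tu.items():
  for z,r,col in((.076,(n+2)/2000,(0,0,255)),(.071,(n+2)/2000,(0,160,0)),(.104,.01,(255,0,0))):
    for p in proj(d,circ(c,z,r)): cv2.circle(im,tuple(map(int,(p-[x0,y0]+.5)*10)),1,col,-1)
    for p in proj(e,circ(c,z,r)): cv2.circle(tm,tuple(map(int,(p-[a0,b0]+.5)*5.5)),1,col,-1)
h=np.zeros((600,440,3),np.uint8);h[:tm.shape[0],:tm.shape[1]]=tm[:600,:440]
cv2.imwrite('pics/c17.png',np.hstack([im,h]))
```

```text
(no output)
```

View pics/c17.png

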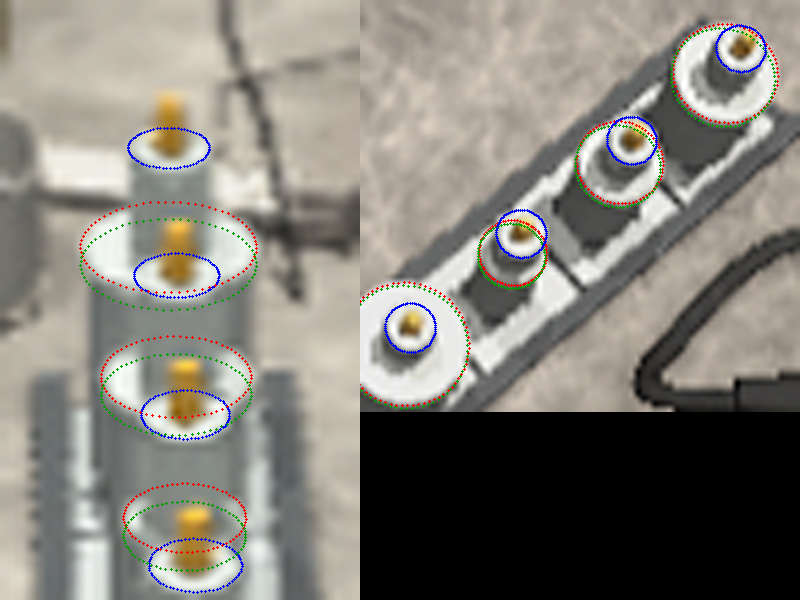

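Run:
```python
from h import *
a=load('top0')['pixels'].astype(int);b=load('t12')['pixels'].astype(int)
print('pen diff',np.abs(a-b)[220:242,345:412].mean(),'magnet diff',np.abs(a-b)[253:285,348:390].mean(), get_state()['force'])
print(job_done())
```

```text
pen diff 16.850746268656717 magnet diff 15.26140873015873 [0.62497566 0.37996326 0.17329571]
the job is handed in; nothing more can be done
None
```

Run:
```python
from h import *
for f in('top0','t12'):
    h=cv2.cvtColor(load(f)['pixels'],cv2.COLOR_RGB2HSV)
    for r in((220,242,345,412),(253,290,345,392)):
        s=h[r[0]:r[1],r[2]:r[3]];m=((s[...,0]<8)|(s[...,0]>172))&(s[...,1]>100);y,x=np.nonzero(m);print(f,m.sum(),x.mean()+r[2],y.mean()+r[0])
```

```text
top0 116 361.9741379310345 232.93965517241378
top0 584 368.11986301369865 269.81164383561645
t12 114 361.9473684210526 232.9736842105263
t12 583 368.14236706689536 269.8164665523156
```

All four purge plugs are on their tubes, each matched to its bore (34, 50, 42 and 26, placed in that order). I let go of each one, moved the arm clear and handed the job in at about 29 s; the station reported no verdict.

**Seating:** Each plug met a firm stop at 7–11 N, with the flange underside within about 0.7 mm of the tube end. In both cameras' last pictures, the outlines expected for seated, upright plugs lie on all four.

**Disagreement:** My automatic flange fits differed between the two cameras by up to about 2 mm, in opposite directions, most for plug_26 and plug_42. I put this down to the flange's side face, because the barbs were within about 1 px of where they should be. The exception was plug_34, 2 px off in the scene view, where I think the barb was partly hidden.

**Pen and magnet:** A raw picture difference around them looked high, which I took to be shadow, and I handed in before resolving it. Checked afterwards on the saved top-view pictures, the red areas of both sit in the same place to within 0.1 px.

**Slip:** I once typed a wrong sign and moved about 73 mm off course, high above the table. Nothing was touched, and I corrected it before the last grasp.

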